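Start the crank bolt of the board press in its threaded boss

ROBOT

A 6-joint arm with a two-finger parallel gripper is mounted at the origin on a cart in front of the work surface, level with it; the furniture and walls round the work are solid. World frame = base frame: x ahead of the robot, y to its left, z up, the work surface at z = 0. Lengths are in m, angles in degrees, forces in N, time in s.
With the tool pointing down it reaches from about 0.425 to 0.925 m from the base axis. Payload 12.5 kg.
Tool frame: the origin (TCP) lies between the finger pads; the fingertips stand 22 mm ahead of it and the grasp point (between the pads) lies 3 mm ahead of it; z points along the fingers, x is the direction in which the jaws open and shut, and the axes are right-handed (so a half turn about z gives the same grasp; the last joint's range is limited). The gripper opens to 85 mm and grips with 20 to 120 N. Pads are 22 mm wide; open, the fingers measure 114 mm over their backs; the gripper's body (76 mm by 85 mm) begins 54 mm behind the grasp point. The pads swing forward as they close: fully open they stand 13 mm farther back than shut.
Start: joints at [63.392, 28.126, 89.318, -0, 62.55, -6.05], TCP at [0.219, 0.585, 0.222] pointing down, gripper open.
Joint ranges: [-177.58, 177.58], [-47.91, 125.51], [2.72, 160], [-65.01, 245.01], [3.68, 167.84], [-153.87, 153.87]. Speed limits (degrees/s): [127.2, 127.2, 159.86, 180, 180, 180].

INTERFACE

Orientations are given as a 3x3 rotation matrix whose columns are the frame's x, y, z axes.
In Python, from cell import readout, grab_frame, order gives the robot as it stands.
- The arm moves only by the tool play_rows, never from a script. Its argument "motion" is a list of rows, each an object of numbers: "hand": the opening in per cent of the stroke, from 0 (shut) to 100 (fully open); "dx", "dy", "dz": the shift along the tool's x, y, z in cm; "ax", "ay", "az": the turn, a rotation vector about the tool's x, y, z in degrees. In form: [{"hand": .., "dx": .., "dy": .., "dz": .., "ax": .., "ay": .., "az": ..}, ...]. A call has 1 to 12 rows; each row shifts and turns the pose as measured when the row begins, along the tool's axes as they then stand; what a row does not reach is not made up. A row lasts 1/10 s, in which the tool goes at most 50 mm and 8.59 degrees, less where a joint would pass 70% of its speed; a pose out of reach is approached as far as the arm can. A call with a gripper value outside its range is refused whole. The fingers move at their own pace and stop on an object; "newtons" is the grip in N (left out, the last holds). Time passes only in rows, so rows that do not move let the fingers close. It gives the time, the measured TCP pose, the force and the opening at its end, in the units of the state.
- readout.read_state(): the state, without advancing time (a new reading comes with each control period).
- grab_frame(name): name is "side" or "top"; returns a dict with "pixels" (480x640x3 uint8, red, green, blue), "z_map" (480x640 float32, m along the optical axis (not along the pixel's ray), 0 where there is no reading), "K" (3x3 intrinsics, pixels), "k1" (the pictures are not rectified: a ray, as slopes to the right and down, at radius r is drawn at 1 + k1 r^2 times it, then the intrinsics apply), "world_from_camera" (4x4, takes a point from camera to world coordinates). Camera axes: x right, y down, z forward; pixel columns grow to the right and rows downward; lengths in m; the calibration is good to about 2 mm. A picture is of the moment at which its call begins.
- order.finish_job(): hands the job in, once; it reports no verdict.
The state is a dict: "t": time; "joint_pos": joint angles; "qd": joint speeds; "joint_efforts": joint torques, N m; "ee_pos": TCP position; "eef_rot": TCP orientation; "ft_force": force on the tool from outside, world axes, zero at the start; "torque": the same for the moment, N m; "gripper_width": finger opening in m.
Only numpy, scipy, OpenCV 4.12 (cv2) and the standard library are available. Lean on these libraries where they do the work, as an engineer would, in place of code of your own. Each camera call takes 0.05 s, during which the arm holds its last target. There are 200 camera calls.

TASK

The cranked bolt of the little board press is only resting on its thread. Take it by the upright knob of its crank, turn it backward (anticlockwise seen from above) until you notice it drop into the start of the thread, then turn it forward (clockwise) one full turn from there, so that the bolt is properly started. Do not turn it forward before it has dropped, leave the things round the press alone, and finish still gripping the knob, holding the bolt there.

Things in the scene. Friction and masses are not known exactly. Their poses are not given: they have to be found in the camera images.
- press: The board press, fixed to the bench: grey base plate 130 x 216 x 12 mm with a circuit board lying on it, two columns, a bridge 76 mm high and in it a brass threaded collar 48 mm across, its top 85 mm above the bench. Origin: bench level under the bolt's vertical axis; z up. The base is long along y. Place and yaw vary.
- bolt_top (a point): Centre of the top of the crank bolt's hub, on the bolt's vertical axis, 130 to 140 mm above the bench at the start. It rises and falls with the bolt. The dark steel crank arm (18 mm wide, 10 mm thick) reaches from here to the knob; its top lies 8 mm below this point, and no part of the hub is above this point.
- knob: The crank's upright black round knob, 22 mm across, 46 mm tall; origin at the centre of its underside, 50 mm from the bolt's axis, about 13 mm above the crank arm and 135 to 147 mm above the bench at the start. It spins freely on its pin, so a hand can grip it from above and carry it round the 50 mm circle without turning. Room all round and above.
- knob_slide (a joint): Height of the knob on its pin in m, about 0 at the start: it telescopes from -0.011 to +0.026 with 0.8 N of friction. So a hand that grips the knob and keeps its own height does not carry the bolt, which rides up and falls by its own weight (0.5 to 0.75 kg) inside the knob's travel.
- crank (a joint): Turn of the crank bolt in rad, growing backward (anticlockwise from above). Starts between -0.4 and 0.4; the thread's start lies somewhere between 1.6 and 4.0 and is not known beforehand. Turning takes about 1 N at the knob.
- screw (a joint): Height of the bolt in m. Right-hand thread, 10 mm lead. Turned backward the bolt rides up a ramp, 10 mm a turn, to +0.010, then falls to 0 at the thread's start (within 0.2 rad of turn); turned forward from there it goes down, -0.010 after one turn. Turned on backward after the drop it climbs again. Starts at +0.003 to +0.008.
- flux_tin: Bystander: small round flux tin, 30 mm across, 14 mm tall, loose on the bench at the near left of the press; origin at the centre of its underside. Not to be moved.
- transformer: Bystander: small transformer with laminated core, 50 x 45 x 36 mm, loose on the bench at the near right of the press; origin at the centre of its underside. Not to be moved.
- tip_cleaner: Bystander: round black soldering tip cleaner with brass wool, 58 mm across, 31 mm tall, loose on the bench behind the press; origin at the centre of its underside. Not to be moved.

How it is judged:
By the outcome, as a careful person would: the job done as asked, in the order asked, and still so for the second after the job is handed in, while the arm keeps its last pose, push and grip.
It also fails if it takes over 58 s, if anything falls off the work surface, if the arm or the gripper's body presses on something with over 40 N, if the wrist force passes 120 N, or if a joint passes its speed limit or range.

## Working session

There is one attempt and no reset: what is moved stays moved. The work goes in short steps, Python scripts to look and compute and a tool call to move; the robot and the scene stay as the last step left them, time stands still between calls to the robot, and variables do not carry over. Pictures are saved under pics/ and viewed, about 8 in all and at most 12, crops included, and the job is handed in when it is done.

Besides the shell and the picture viewer there is one more tool, called after "Call:" as name([rows], argument=value, ...), one row to a line, values as JSON. play_rows: Moves the arm, as the interface text tells. Its arguments: {"type":"object","properties":{"motion":{"type":"array"},"newtons":{"type":"number"}},"required":["motion"]}

```bash
mkdir -p pics; cat > h.py <<'E'
import numpy as np, cv2, sys
from cell import readout, grab_frame, order
def world(f):
    h,w=f["z_map"].shape; K=f["K"]; k=f["k1"]
    u,v=np.meshgrid(np.arange(w),np.arange(h))
    p=cv2.undistortPoints(np.stack([u,v],-1).reshape(-1,1,2).astype(float),np.array(K,float),np.array([k,0,0,0.]))[:,0]
    z=f["z_map"].reshape(-1); P=np.c_[p*z[:,None],z,np.ones_like(z)]@np.array(f["world_from_camera"]).T
    P=P[:,:3]; P[z==0]=np.nan
    return P.reshape(h,w,3)
E
python3 - <<'E'
from h import *
s=readout.read_state(); print(s["t"],s["ee_pos"],s["eef_rot"],s["gripper_width"])
a=[]
for n in("side","top"):
    f=grab_frame(n); np.savez(n+".npz",**f); print(n,np.round(f["world_from_camera"],3).tolist(),f["k1"])
    cv2.imwrite(f"pics/{n}0.png",f["pixels"][:,:,::-1])
E
```

```text
0.0 [0.21933706 0.5849647  0.22170797] [[ 3.51161390e-01  9.36314796e-01 -5.29373497e-04]
 [ 9.36314182e-01 -3.51161769e-01 -1.07913511e-03]
 [-1.19630591e-03 -1.16709326e-04 -9.99999278e-01]] 0.08563449044954473
side [[0.838, -0.199, 0.508, 0.128], [-0.545, -0.262, 0.796, -0.851], [-0.026, -0.944, -0.329, 0.387], [0.0, 0.0, 0.0, 1.0]] 0.030699585172765515
top [[-0.003, -0.991, 0.134, 0.433], [-1.0, 0.001, -0.01, -0.179], [0.01, -0.134, -0.991, 0.947], [0.0, 0.0, 0.0, 1.0]] -0.07962697377281616
```

View pics/top0.png

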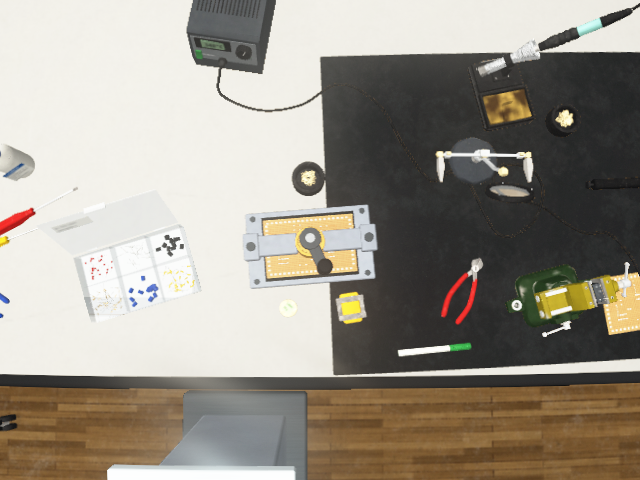

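View pics/side0.png

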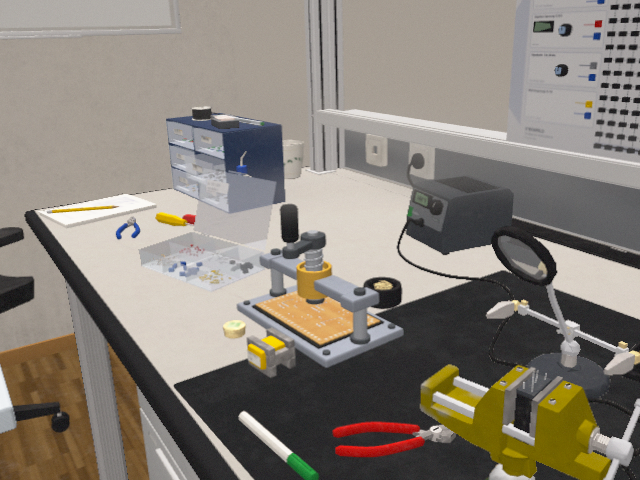

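The top view shows the hub at about (310,238) and the knob at (324,266). In the side view the knob is at about (289,222) and the hub at (314,240).

```bash
python3 - <<'E'
from h import *
F={n:dict(np.load(n+".npz")) for n in("side","top")}
for n,c in(("top",(318,250)),("side",(302,240))):
    W=world(F[n]); px=F[n]["pixels"].astype(int)
    u0,v0=c; R=45
    w=W[v0-R:v0+R,u0-R:u0+R].reshape(-1,3); p=px[v0-R:v0+R,u0-R:u0+R].reshape(-1,3)
    ok=np.isfinite(w[:,0]); w=w[ok];p=p[ok]
    k=(w[:,2]>.155)&(w[:,2]<.21)&(abs(w[:,0]-.5)<.15)
    q=w[k]; print(n,"knob",len(q),np.round(np.median(q,0),4),np.round(q.min(0),4),np.round(q.max(0),4))
    t=q[q[:,2]>q[:,2].max()-.004]; print(" top",len(t),t.mean(0).round(4), (t.min(0)/2+t.max(0)/2).round(4))
    for lo,hi in((.128,.145),(.118,.128),(.083,.09),(.072,.079)):
        k=(w[:,2]>lo)&(w[:,2]<hi); q=w[k]
        if len(q): print(lo,hi,len(q),q.mean(0).round(4),q.min(0).round(4),q.max(0).round(4),p[k].mean(0).round())
    W2=W[238,310] if n=="top" else W[240,314]; print(W2)
E
```

```text
top knob 207 [ 0.4821 -0.2037  0.1819] [ 0.4718 -0.2153  0.1557] [ 0.4938 -0.1939  0.1867]
 top 66 [ 0.4825 -0.2045  0.1837] [ 0.4828 -0.2037  0.1848]
0.128 0.145 379 [ 0.5257 -0.1846  0.1316] [ 0.4714 -0.2093  0.1281] [ 0.5444 -0.1679  0.1449] [148. 146. 141.]
0.118 0.128 196 [ 0.5066 -0.1917  0.126 ] [ 0.4722 -0.207   0.1181] [ 0.5451 -0.1677  0.128 ] [132. 127. 116.]
0.083 0.09 160 [ 0.5268 -0.1805  0.0856] [ 0.5057 -0.2071  0.083 ] [ 0.5507 -0.1609  0.0894] [242. 217. 121.]
0.072 0.079 1305 [ 0.5295 -0.2034  0.0757] [ 0.5049 -0.2691  0.072 ] [ 0.5572 -0.1252  0.079 ] [206. 209. 213.]
[ 0.52736662 -0.18445719  0.13378487]
side knob 409 [ 0.478  -0.2125  0.1695] [ 0.4705 -0.2173  0.155 ] [ 0.493  -0.1972  0.1818]
 top 89 [ 0.4802 -0.2082  0.1801] [ 0.4815 -0.206   0.1798]
0.128 0.145 304 [ 0.5029 -0.2002  0.1341] [ 0.4705 -0.2181  0.128 ] [ 0.5437 -0.1713  0.145 ] [95. 95. 96.]
0.118 0.128 464 [ 0.5068 -0.1886  0.1233] [ 0.4713 -0.2188  0.118 ] [0.594  0.0756 0.128 ] [78. 79. 82.]
0.083 0.09 257 [ 0.536  -0.1347  0.0855] [ 0.5034 -0.2094  0.083 ] [0.582  0.0725 0.09  ] [187. 165. 123.]
0.072 0.079 853 [ 0.5247 -0.1505  0.0746] [ 0.4975 -0.2438  0.072 ] [0.5791 0.0693 0.079 ] [165. 158. 148.]
[ 0.52116176 -0.19979151  0.12582104]
```

Call:
play_rows([
  {"hand": 100,"dz": -2.6,"az": -6.9},
  {"hand": 100,"dz": -2.6,"az": -6.9},
  {"hand": 100,"dz": -2.6,"az": -6.8},
  {"hand": 100,"dx": -2.6,"dy": 3.3},
  {"hand": 100,"dx": -2.6,"dy": 3.3},
  {"hand": 100,"dx": -2.6,"dy": 3.3},
  {"hand": 100,"dx": -2.6,"dy": 3.3},
  {"hand": 100,"dx": -2.6,"dy": 3.3},
  {"hand": 100,"dx": -2.6,"dy": 3.3},
  {"hand": 100,"dx": -2.6,"dy": 3.3},
])

```text
$.motion[0]: bad value
```

Call:
play_rows([
  {"hand": 100,"dx": 0,"dy": 0,"dz": -2.6,"ax": 0,"ay": 0,"az": -6.9},
  {"hand": 100,"dx": 0,"dy": 0,"dz": -2.6,"ax": 0,"ay": 0,"az": -6.9},
  {"hand": 100,"dx": 0,"dy": 0,"dz": -2.6,"ax": 0,"ay": 0,"az": -6.8},
  {"hand": 100,"dx": -2.6,"dy": 3.3,"dz": 0,"ax": 0,"ay": 0,"az": 0},
  {"hand": 100,"dx": -2.6,"dy": 3.3,"dz": 0,"ax": 0,"ay": 0,"az": 0},
  {"hand": 100,"dx": -2.6,"dy": 3.3,"dz": 0,"ax": 0,"ay": 0,"az": 0},
  {"hand": 100,"dx": -2.6,"dy": 3.3,"dz": 0,"ax": 0,"ay": 0,"az": 0},
  {"hand": 100,"dx": -2.6,"dy": 3.3,"dz": 0,"ax": 0,"ay": 0,"az": 0},
])

```text
t: 0.9
ee_pos: [0.3873, 0.4557, 0.3001]
eef_rot: [[-0.025, 1.0, -0.003], [1.0, 0.025, -0.006], [-0.006, -0.004, -1.0]]
ft_force: [-0.1, 0.2, 0.0]
gripper_width: 0.0855
```

Call:
play_rows([
  {"hand": 100,"dx": -4.5,"dy": 1.1,"dz": 0,"ax": 0,"ay": 0,"az": 1.4},
  {"hand": 100,"dx": -4.5,"dy": 1.1,"dz": 0,"ax": 0,"ay": 0,"az": 0},
  {"hand": 100,"dx": -4.5,"dy": 1.1,"dz": 0,"ax": 0,"ay": 0,"az": 0},
  {"hand": 100,"dx": -4.5,"dy": 1.1,"dz": 0,"ax": 0,"ay": 0,"az": 0},
  {"hand": 100,"dx": -4.5,"dy": 1.1,"dz": 0,"ax": 0,"ay": 0,"az": 0},
  {"hand": 100,"dx": -4.5,"dy": 1.1,"dz": 0,"ax": 0,"ay": 0,"az": 0},
  {"hand": 100,"dx": -4.5,"dy": 1.1,"dz": 0,"ax": 0,"ay": 0,"az": 0},
  {"hand": 100,"dx": -4.5,"dy": 0,"dz": 0,"ax": 0,"ay": 0,"az": 0},
  {"hand": 100,"dx": -4.5,"dy": 0,"dz": 0,"ax": 0,"ay": 0,"az": 0},
  {"hand": 100,"dx": -4.5,"dy": 0,"dz": 0,"ax": 0,"ay": 0,"az": 0},
  {"hand": 100,"dx": -4.5,"dy": 0,"dz": 0,"ax": 0,"ay": 0,"az": 0},
  {"hand": 100,"dx": -4.5,"dy": 0,"dz": 0,"ax": 0,"ay": 0,"az": 0},
])

```text
t: 2.1
ee_pos: [0.467, -0.1051, 0.3]
eef_rot: [[0.001, 1.0, -0.008], [1.0, -0.001, -0.007], [-0.007, -0.008, -1.0]]
ft_force: [1.1, -0.6, 0.0]
gripper_width: 0.0853
```

Call:
play_rows([
  {"hand": 100,"dx": -4,"dy": 0.8,"dz": 0,"ax": -0.4,"ay": 0.4,"az": 0},
  {"hand": 100,"dx": -4,"dy": 0.7,"dz": 0,"ax": 0,"ay": 0,"az": 0},
  {"hand": 100,"dx": -2,"dy": 0,"dz": 2,"ax": 0,"ay": 0,"az": 0},
  {"hand": 100,"dx": 0,"dy": 0,"dz": 3,"ax": 0,"ay": 0,"az": 0},
  {"hand": 100,"dx": 0,"dy": 0,"dz": 2,"ax": 0,"ay": 0,"az": 0},
  {"hand": 100,"dx": 0,"dy": 0,"dz": 0,"ax": 0,"ay": 0,"az": 0},
])

```text
t: 2.7
ee_pos: [0.4805, -0.2161, 0.2271]
eef_rot: [[0.009, 1.0, -0.001], [1.0, -0.009, -0.001], [-0.001, -0.001, -1.0]]
ft_force: [0.8, 0.6, -0.1]
gripper_width: 0.0853
```

```bash
python3 - <<'E'
from h import *
s=readout.read_state(); print(s["t"],np.round(s["ee_pos"],4),np.round(s["eef_rot"],4),s["ft_force"],np.round(s["joint_pos"],1))
E
```

```text
2.7 [ 0.4805 -0.2161  0.2271] [[ 8.7e-03  1.0e+00 -7.0e-04]
 [ 1.0e+00 -8.7e-03 -5.0e-04]
 [-6.0e-04 -7.0e-04 -1.0e+00]] [ 0.76033267  0.57052324 -0.12432107] [-3.140e+01  1.990e+01  1.027e+02 -1.000e-01  5.750e+01 -1.208e+02]
```

Call:
play_rows([
  {"hand": 100,"dx": 1.1,"dy": 0.2,"dz": 0,"ax": 0,"ay": 0,"az": -0.5},
  {"hand": 100,"dx": 0,"dy": 0,"dz": 0.8,"ax": 0,"ay": 0,"az": 0},
  {"hand": 100,"dx": 0,"dy": 0,"dz": 1.6,"ax": 0,"ay": 0,"az": 0},
  {"hand": 100,"dx": 0,"dy": 0,"dz": 1.6,"ax": 0,"ay": 0,"az": 0},
  {"hand": 100,"dx": 0,"dy": 0,"dz": 1.2,"ax": 0,"ay": 0,"az": 0},
  {"hand": 100,"dx": 0,"dy": 0,"dz": 0.3,"ax": 0,"ay": 0,"az": 0},
  {"hand": 100,"dx": 0,"dy": 0,"dz": 0,"ax": 0,"ay": 0,"az": 0},
])

```text
t: 3.4
ee_pos: [0.4853, -0.2023, 0.1748]
eef_rot: [[-0.005, 1.0, 0.007], [1.0, 0.005, -0.005], [-0.005, 0.007, -1.0]]
ft_force: [0.4, 0.3, 0.2]
gripper_width: 0.0859
```

```bash
python3 - <<'E'
from h import *
f=grab_frame("side"); np.savez("s1.npz",**f)
g=grab_frame("top")
a=cv2.resize(f["pixels"][120:340,190:430],None,fx=1.66,fy=1.66*1.2); b=cv2.resize(g["pixels"][150:350,220:440],(400,a.shape[0]))
cv2.imwrite("pics/a1.png",np.hstack([a,b])[:,:,::-1])
E
```

```text
(no output)
```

View pics/a1.png

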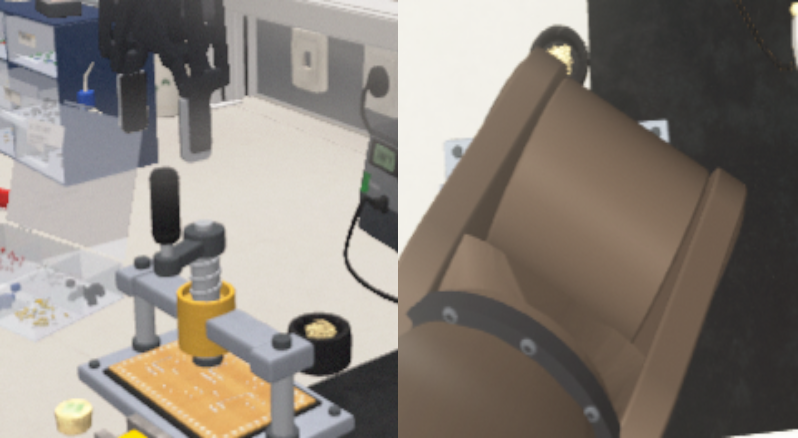

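The fingers look higher and farther away than the pose implies, with the tips at crop (130,125) and (195,155) above the knob at (165,205). I'll measure this.

```bash
python3 - <<'E'
from h import *
f=dict(np.load("s1.npz")); W=world(f)
for cx,cy in((130,125),(130,110),(132,90),(195,155),(195,140),(195,110),(165,205),(163,172),(205,228),(150,20)):
    u=int(190+cx/1.66); v=int(120+cy/1.992); print(cx,cy,u,v,np.round(W[v,u],4))
s=readout.read_state(); print(s["t"],np.round(s["ee_pos"],4),s["gripper_width"],np.round(s["joint_pos"],2))
E
```

```text
130 125 268 182 [ 0.4802 -0.1593  0.2015]
130 110 268 175 [nan nan nan]
132 90 269 165 [ 0.484  -0.1573  0.2227]
195 155 307 197 [ 0.4838 -0.2493  0.2002]
195 140 307 190 [ 0.4785 -0.2587  0.2114]
195 110 307 175 [ 0.4802 -0.2572  0.2283]
165 205 289 222 [ 0.4778 -0.2138  0.1621]
163 172 288 206 [ 0.4799 -0.2096  0.1811]
205 228 313 234 [ 0.5254 -0.1908  0.1308]
150 20 280 130 [ 0.4671 -0.2228  0.2765]
3.5 [ 0.4854 -0.2025  0.1752] 0.08509631009706577 [-2.9820e+01  2.3250e+01  1.0659e+02 -5.0000e-02  4.9660e+01 -1.2009e+02]
```

```bash
python3 - <<'E'
from h import *
f=grab_frame("side"); np.savez("s2.npz",**f); W=world(f)
W1=world(dict(np.load("s1.npz")))
print(np.nanmax(abs(W-W1)[100:240,240:330]), (abs(f["pixels"].astype(int)-np.load("s1.npz")["pixels"])[100:240,240:330]).max())
q=W[100:250,230:340].reshape(-1,3); k=(abs(q[:,0]-.48)<.03)&(q[:,1]<-.235)&(q[:,1]>-.29); print("near finger",q[k].min(0),q[k].max(0))
k=(abs(q[:,0]-.48)<.025)&(q[:,1]>-.175)&(q[:,1]<-.13)&(q[:,2]>.15); print("far",q[k].min(0),q[k].max(0))
cv2.imwrite("pics/a2.png",cv2.resize(f["pixels"][90:250,220:380],None,fx=3.6,fy=3.6,interpolation=2)[:,:,::-1])
E
```

```text
1.5363478548286809 102
near finger [ 0.46687768 -0.27875227  0.19664889] [ 0.50086674 -0.23500098  0.31067052]
far [ 0.46662184 -0.1749638   0.19623676] [ 0.49702081 -0.1301786   0.30380729]
```

View pics/a2.png

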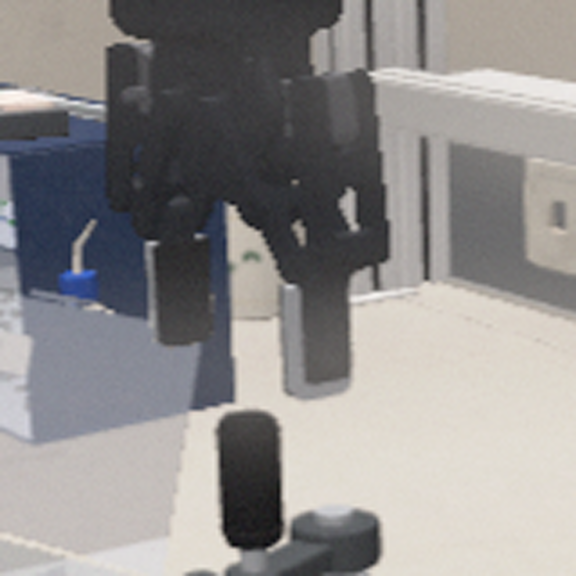

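Call:
play_rows([
  {"hand": 100,"dx": -0.2,"dy": -0.2,"dz": 0.7,"ax": 0.4,"ay": 0.3,"az": 0.3},
  {"hand": 100,"dx": 0,"dy": 0,"dz": 0.7,"ax": 0,"ay": 0,"az": 0},
  {"hand": 100,"dx": 0,"dy": 0,"dz": 0,"ax": 0,"ay": 0,"az": 0},
])

```text
t: 3.85
ee_pos: [0.4837, -0.205, 0.1613]
eef_rot: [[0.001, 1.0, 0.002], [1.0, -0.001, -0.0], [-0.0, 0.002, -1.0]]
ft_force: [0.6, 0.0, 0.4]
gripper_width: 0.085
```

```bash
cat >> h.py <<'E'
def fingers(n):
    f=grab_frame("side"); np.savez(n+".npz",**f); W=world(f); s=readout.read_state()
    print(round(s["t"],2),np.round(s["ee_pos"],4),np.round(np.array(s["eef_rot"])[:,2],4),np.round(s["ft_force"],2),round(s["gripper_width"],4))
    return f,W,s
E
python3 - <<'E'
from h import *
f,W,s=fingers("s3")
q=W[100:250,230:340].reshape(-1,3); k=(abs(q[:,0]-.48)<.03)&(q[:,1]<-.235)&(q[:,1]>-.29)&(q[:,2]>.14); print("near finger",q[k].min(0),q[k].max(0))
k=(abs(q[:,0]-.48)<.025)&(q[:,1]>-.175)&(q[:,1]<-.13)&(q[:,2]>.15); print("far",q[k].min(0),q[k].max(0))
E
```

```text
3.9 [ 0.4838 -0.2051  0.1616] [ 1.8e-03 -5.0e-04 -1.0e+00] [-1.    0.04  0.8 ] 0.0851
near finger [ 0.4600093  -0.28043792  0.18271672] [ 0.5048229  -0.23504501  0.31171657]
far [ 0.46571785 -0.1749958   0.18237083] [ 0.49549274 -0.13078111  0.28914581]
```

Call:
play_rows([
  {"hand": 100,"dx": 0,"dy": -0.1,"dz": 0.8,"ax": 0,"ay": 0,"az": 0},
  {"hand": 100,"dx": 0,"dy": 0,"dz": 0.8,"ax": 0,"ay": 0,"az": 0},
  {"hand": 100,"dx": 0,"dy": 0,"dz": 0,"ax": 0,"ay": 0,"az": 0},
])

```text
t: 4.2
ee_pos: [0.4827, -0.2052, 0.1442]
eef_rot: [[0.001, 1.0, 0.002], [1.0, -0.001, -0.001], [-0.001, 0.002, -1.0]]
ft_force: [0.8, -0.4, -0.0]
gripper_width: 0.0855
```

```bash
python3 - <<'E'
from h import *
f,W,s=fingers("s4")
cv2.imwrite("pics/a4.png",cv2.resize(f["pixels"][110:270,220:380],None,fx=3.6,fy=3.6,interpolation=2)[:,:,::-1])
E
```

```text
4.25 [ 0.4828 -0.2053  0.1447] [ 2.2e-03 -8.0e-04 -1.0e+00] [ 0.84 -0.03  0.51] 0.0853
```

View pics/a4.png

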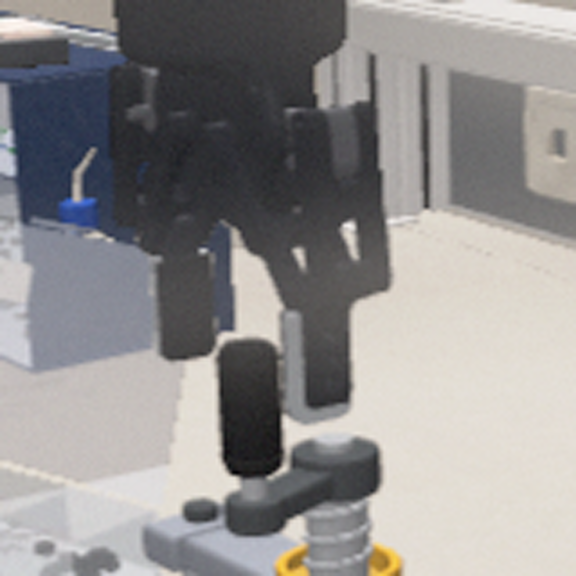

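The knob (crop 250,405) stands between the fingers, whose tips are at about y 357 and 415. The tips are about 13 mm below its top. I'll go 6 mm lower and close.

Call:
play_rows([
  {"hand": 100,"dx": 0,"dy": 0,"dz": 0.6,"ax": 0,"ay": 0,"az": 0},
  {"hand": 40,"dx": 0,"dy": 0,"dz": 0,"ax": 0,"ay": 0,"az": 0},
  {"hand": 40,"dx": 0,"dy": 0,"dz": 0,"ax": 0,"ay": 0,"az": 0},
  {"hand": 40,"dx": 0,"dy": 0,"dz": 0,"ax": 0,"ay": 0,"az": 0},
  {"hand": 40,"dx": 0,"dy": 0,"dz": 0,"ax": 0,"ay": 0,"az": 0},
  {"hand": 15,"dx": 0,"dy": 0,"dz": 0,"ax": 0,"ay": 0,"az": 0},
  {"hand": 15,"dx": 0,"dy": 0,"dz": 0,"ax": 0,"ay": 0,"az": 0},
  {"hand": 15,"dx": 0,"dy": 0,"dz": 0,"ax": 0,"ay": 0,"az": 0},
  {"hand": 0,"dx": 0,"dy": 0,"dz": 0,"ax": 0,"ay": 0,"az": 0},
  {"hand": 0,"dx": 0,"dy": 0,"dz": 0,"ax": 0,"ay": 0,"az": 0},
  {"hand": 0,"dx": 0,"dy": 0,"dz": 0,"ax": 0,"ay": 0,"az": 0},
], newtons=40)

```text
t: 5.35
ee_pos: [0.4834, -0.2054, 0.1387]
eef_rot: [[0.001, 1.0, 0.004], [1.0, -0.001, -0.001], [-0.001, 0.004, -1.0]]
ft_force: [0.2, -0.0, -0.5]
gripper_width: 0.0211
```

```bash
python3 - <<'E'
from h import *
f,W,s=fingers("s5")
cv2.imwrite("pics/a5.png",cv2.resize(f["pixels"][130:290,220:380],None,fx=3.6,fy=3.6,interpolation=2)[:,:,::-1])
for w in [W,world(dict(np.load("side.npz")))]:
    q=w[215:260,290:340].reshape(-1,3); k=(np.hypot(q[:,0]-.528,q[:,1]+.1845)<.011)&(q[:,2]>.11)
    print(k.sum(), np.percentile(q[k,2],[50,75,90,95]).round(4))
E
```

```text
5.4 [ 0.4834 -0.2054  0.1387] [ 0.0035 -0.0013 -1.    ] [ 1.11 -0.56 -0.61] 0.0207
93 [0.1305 0.1323 0.1328 0.133 ]
89 [0.1305 0.1324 0.1329 0.1331]
```

View pics/a5.png

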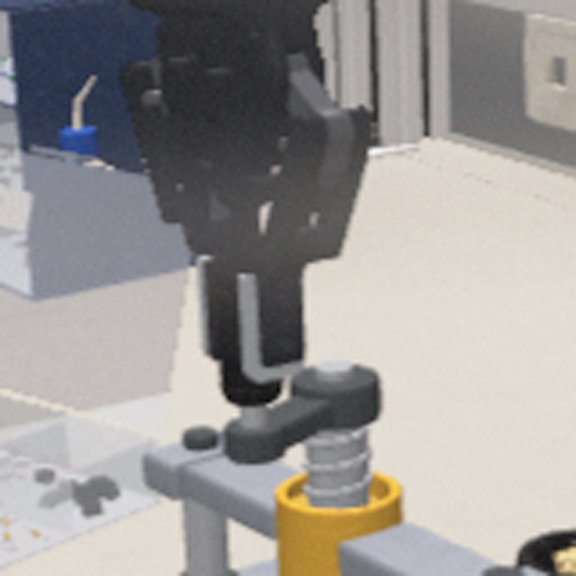

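The knob is held well: pads at crop (250,320), knob bottom at (250,395), hub at (335,385). The wrist force is noisy at about ±1 N, so I'll detect the drop from the camera's hub height.

```bash
cat >> h.py <<'E'
C=np.array([.5285,-.1848]); Z0=.1387
def look(n):
    f,W,s=fingers(n)
    e=np.array(s["ee_pos"]); d=e[:2]-C
    print("phi",np.degrees(np.arctan2(d[1],d[0])).round(1),"r",np.hypot(*d).round(4),"dz",round((e[2]-Z0)*1000,1))
    q=W[205:270,280:350].reshape(-1,3); k=(np.hypot(q[:,0]-.528,q[:,1]+.1845)<.011)&(q[:,2]>.11)&(q[:,2]<.15)
    if k.sum(): print("hub",k.sum(), np.percentile(q[k,2],[50,75,90,95]).round(4))
    return f,W,s
def plan(step,n,s):
    e=np.array(s["ee_pos"]); d=e[:2]-C; p=np.arctan2(d[1],d[0]); a=np.radians(step)
    cur=e[:2].copy(); 
    for i in range(1,n+1):
        t=C+.05*np.array([np.cos(p+a*i),np.sin(p+a*i)])
        m=np.round((t-cur)*100,2); cur=cur+m/100
        print(i,"dx",m[1],"dy",m[0])
E
python3 - <<'E'
from h import *
f,W,s=look("s6"); plan(5,12,s)
E
```

```text
5.45 [ 0.4834 -0.2053  0.1387] [ 0.0035 -0.0013 -1.    ] [ 1.15  0.09 -0.67] 0.021
phi -155.5 r 0.0495 dz -0.0
hub 92 [0.13   0.1325 0.1329 0.1331]
1 dx -0.41 dy 0.15
2 dx -0.37 dy 0.24
3 dx -0.35 dy 0.26
4 dx -0.32 dy 0.29
5 dx -0.3 dy 0.32
6 dx -0.27 dy 0.34
7 dx -0.23 dy 0.37
8 dx -0.21 dy 0.38
9 dx -0.17 dy 0.41
10 dx -0.13 dy 0.41
11 dx -0.1 dy 0.43
12 dx -0.06 dy 0.43
```

Call:
play_rows([
  {"hand": 0,"dx": -0.41,"dy": 0.15,"dz": 0,"ax": 0,"ay": 0,"az": 0},
  {"hand": 0,"dx": -0.37,"dy": 0.24,"dz": 0,"ax": 0,"ay": 0,"az": 0},
  {"hand": 0,"dx": -0.35,"dy": 0.26,"dz": 0,"ax": 0,"ay": 0,"az": 0},
  {"hand": 0,"dx": -0.32,"dy": 0.29,"dz": 0,"ax": 0,"ay": 0,"az": 0},
  {"hand": 0,"dx": -0.3,"dy": 0.32,"dz": 0,"ax": 0,"ay": 0,"az": 0},
  {"hand": 0,"dx": -0.27,"dy": 0.34,"dz": 0,"ax": 0,"ay": 0,"az": 0},
])

```text
t: 6.05
ee_pos: [0.5, -0.2263, 0.1386]
eef_rot: [[0.001, 1.0, 0.002], [1.0, -0.001, 0.001], [0.001, 0.002, -1.0]]
ft_force: [-0.4, 3.9, -0.5]
gripper_width: 0.0208
```

```bash
python3 - <<'E'
from h import *
f,W,s=look("s7"); plan(5,12,s)
E
```

```text
6.1 [ 0.5006 -0.2268  0.1387] [ 2.5e-03  3.0e-04 -1.0e+00] [-0.79  1.57 -0.06] 0.0206
phi -123.6 r 0.0504 dz -0.0
1 dx -0.19 dy 0.4
2 dx -0.19 dy 0.39
3 dx -0.16 dy 0.41
4 dx -0.12 dy 0.41
5 dx -0.09 dy 0.43
6 dx -0.04 dy 0.44
7 dx -0.01 dy 0.43
8 dx 0.03 dy 0.44
9 dx 0.07 dy 0.43
10 dx 0.1 dy 0.42
11 dx 0.14 dy 0.41
12 dx 0.18 dy 0.4
```

Call:
play_rows([
  {"hand": 0,"dx": -0.19,"dy": 0.4,"dz": 0,"ax": 0,"ay": 0,"az": 0},
  {"hand": 0,"dx": -0.19,"dy": 0.39,"dz": 0,"ax": 0,"ay": 0,"az": 0},
  {"hand": 0,"dx": -0.16,"dy": 0.41,"dz": 0,"ax": 0,"ay": 0,"az": 0},
  {"hand": 0,"dx": -0.12,"dy": 0.41,"dz": 0,"ax": 0,"ay": 0,"az": 0},
  {"hand": 0,"dx": -0.09,"dy": 0.43,"dz": 0,"ax": 0,"ay": 0,"az": 0},
  {"hand": 0,"dx": -0.04,"dy": 0.44,"dz": 0,"ax": 0,"ay": 0,"az": 0},
  {"hand": 0,"dx": -0.01,"dy": 0.43,"dz": 0,"ax": 0,"ay": 0,"az": 0},
])

```text
t: 6.8
ee_pos: [0.5313, -0.2356, 0.1384]
eef_rot: [[0.001, 1.0, 0.0], [1.0, -0.001, 0.001], [0.001, 0.0, -1.0]]
ft_force: [-3.0, 3.8, -1.5]
gripper_width: 0.0208
```

```bash
python3 - <<'E'
from h import *
f,W,s=look("s8"); plan(5,12,s)
E
```

```text
6.85 [ 0.5319 -0.2356  0.1384] [ 9.e-04  5.e-04 -1.e+00] [-0.81  1.59  0.56] 0.0205
phi -86.2 r 0.0509 dz -0.3
hub 100 [0.1314 0.134  0.1344 0.1345]
1 dx 0.14 dy 0.43
2 dx 0.08 dy 0.43
3 dx 0.12 dy 0.41
4 dx 0.16 dy 0.41
5 dx 0.2 dy 0.39
6 dx 0.22 dy 0.37
7 dx 0.26 dy 0.36
8 dx 0.29 dy 0.32
9 dx 0.31 dy 0.31
10 dx 0.34 dy 0.27
11 dx 0.37 dy 0.24
12 dx 0.38 dy 0.21
```

Call:
play_rows([
  {"hand": 0,"dx": 0.06,"dy": 0.43,"dz": 0,"ax": 0,"ay": 0,"az": 0},
  {"hand": 0,"dx": 0.08,"dy": 0.43,"dz": 0,"ax": 0,"ay": 0,"az": 0},
  {"hand": 0,"dx": 0.12,"dy": 0.41,"dz": 0,"ax": 0,"ay": 0,"az": 0},
  {"hand": 0,"dx": 0.16,"dy": 0.41,"dz": 0,"ax": 0,"ay": 0,"az": 0},
])

```text
t: 7.25
ee_pos: [0.5497, -0.2313, 0.1384]
eef_rot: [[0.001, 1.0, 0.0], [1.0, -0.001, 0.0], [0.0, 0.0, -1.0]]
ft_force: [-1.7, 0.9, -1.0]
gripper_width: 0.021
```

```bash
python3 - <<'E'
from h import *
f,W,s=look("s9"); plan(5,6,s)
E
```

```text
7.3 [ 0.5502 -0.231   0.1384] [ 8.e-04  2.e-04 -1.e+00] [-1.83  1.18  0.35] 0.0207
phi -64.8 r 0.0511 dz -0.3
hub 110 [0.1317 0.1345 0.1351 0.1354]
1 dx 0.3 dy 0.34
2 dx 0.24 dy 0.37
3 dx 0.26 dy 0.34
4 dx 0.3 dy 0.32
5 dx 0.32 dy 0.3
6 dx 0.35 dy 0.26
```

Call:
play_rows([
  {"hand": 0,"dx": 0.21,"dy": 0.39,"dz": 0,"ax": 0,"ay": 0,"az": 0},
  {"hand": 0,"dx": 0.24,"dy": 0.37,"dz": 0,"ax": 0,"ay": 0,"az": 0},
  {"hand": 0,"dx": 0.26,"dy": 0.34,"dz": 0,"ax": 0,"ay": 0,"az": 0},
  {"hand": 0,"dx": 0.3,"dy": 0.32,"dz": 0,"ax": 0,"ay": 0,"az": 0},
])

```text
t: 7.7
ee_pos: [0.5654, -0.2205, 0.1384]
eef_rot: [[0.001, 1.0, 0.001], [1.0, -0.001, -0.0], [-0.0, 0.001, -1.0]]
ft_force: [-2.0, 0.1, -0.6]
gripper_width: 0.0209
```

```bash
python3 - <<'E'
from h import *
from scipy.optimize import least_squares
f,W,s=look("s10"); plan(5,6,s)
P=np.array([[.4834,-.2053],[.5006,-.2268],[.5319,-.2356],[.5502,-.2310],s["ee_pos"][:2]])
print(least_squares(lambda c:np.hypot(*(P-c).T)-.05,C).x)
E
```

```text
7.75 [ 0.5658 -0.2201  0.1384] [ 8.e-04 -2.e-04 -1.e+00] [-0.84  1.62 -0.13] 0.0212
phi -43.4 r 0.0513 dz -0.3
hub 105 [0.1321 0.1352 0.1357 0.1358]
1 dx 0.42 dy 0.19
2 dx 0.35 dy 0.26
3 dx 0.38 dy 0.22
4 dx 0.39 dy 0.19
5 dx 0.41 dy 0.16
6 dx 0.42 dy 0.12
[ 0.52932778 -0.18570663]
```

Call:
play_rows([
  {"hand": 0,"dx": 0.33,"dy": 0.28,"dz": 0,"ax": 0,"ay": 0,"az": 0},
  {"hand": 0,"dx": 0.35,"dy": 0.26,"dz": 0,"ax": 0,"ay": 0,"az": 0},
  {"hand": 0,"dx": 0.38,"dy": 0.22,"dz": 0,"ax": 0,"ay": 0,"az": 0},
  {"hand": 0,"dx": 0.39,"dy": 0.19,"dz": 0,"ax": 0,"ay": 0,"az": 0},
])

```text
t: 8.15
ee_pos: [0.5759, -0.2048, 0.1384]
eef_rot: [[0.001, 1.0, 0.001], [1.0, -0.001, -0.001], [-0.001, 0.001, -1.0]]
ft_force: [-3.2, -0.2, 0.2]
gripper_width: 0.021
```

```bash
sed -i 's/^C=np.array.*;/C=np.array([.5293,-.1857]);/' h.py; python3 - <<'E'
from h import *
f,W,s=look("s11"); plan(5,6,s)
E
```

```text
8.2 [ 0.5761 -0.2042  0.1384] [ 8.e-04 -4.e-04 -1.e+00] [-2.68  0.54 -0.16] 0.0212
phi -21.6 r 0.0504 dz -0.3
hub 114 [0.1328 0.1355 0.1363 0.1365]
1 dx 0.43 dy 0.11
2 dx 0.42 dy 0.1
3 dx 0.43 dy 0.07
4 dx 0.43 dy 0.03
5 dx 0.44 dy -0.0
6 dx 0.43 dy -0.05
```

Call:
play_rows([
  {"hand": 0,"dx": 0.42,"dy": 0.13,"dz": 0,"ax": 0,"ay": 0,"az": 0},
  {"hand": 0,"dx": 0.42,"dy": 0.1,"dz": 0,"ax": 0,"ay": 0,"az": 0},
  {"hand": 0,"dx": 0.43,"dy": 0.07,"dz": 0,"ax": 0,"ay": 0,"az": 0},
  {"hand": 0,"dx": 0.43,"dy": 0.03,"dz": 0,"ax": 0,"ay": 0,"az": 0},
])

```text
t: 8.6
ee_pos: [0.5799, -0.1864, 0.1386]
eef_rot: [[0.0, 1.0, 0.002], [1.0, -0.0, -0.001], [-0.001, 0.002, -1.0]]
ft_force: [-2.2, -1.8, 0.5]
gripper_width: 0.0211
```

```bash
python3 - <<'E'
from h import *
f,W,s=look("s12"); plan(5,6,s)
E
```

```text
8.65 [ 0.5799 -0.1858  0.1386] [ 0.0015 -0.001  -1.    ] [-1.46 -0.54  0.82] 0.0208
phi -0.1 r 0.0506 dz -0.1
hub 113 [0.1333 0.1364 0.1369 0.1371]
1 dx 0.44 dy -0.08
2 dx 0.43 dy -0.06
3 dx 0.42 dy -0.09
4 dx 0.42 dy -0.13
5 dx 0.4 dy -0.17
6 dx 0.39 dy -0.2
```

Call:
play_rows([
  {"hand": 0,"dx": 0.44,"dy": -0.04,"dz": 0,"ax": 0,"ay": 0,"az": 0},
  {"hand": 0,"dx": 0.43,"dy": -0.06,"dz": 0,"ax": 0,"ay": 0,"az": 0},
  {"hand": 0,"dx": 0.42,"dy": -0.09,"dz": 0,"ax": 0,"ay": 0,"az": 0},
  {"hand": 0,"dx": 0.42,"dy": -0.13,"dz": 0,"ax": 0,"ay": 0,"az": 0},
])

```text
t: 9.05
ee_pos: [0.5769, -0.1678, 0.1387]
eef_rot: [[0.0, 1.0, 0.003], [1.0, -0.0, -0.002], [-0.002, 0.003, -1.0]]
ft_force: [-2.1, -2.9, 1.0]
gripper_width: 0.0207
```

```bash
python3 - <<'E'
from h import *
f,W,s=look("s13"); plan(5,6,s)
E
```

```text
9.1 [ 0.5766 -0.1672  0.1387] [ 0.0023 -0.0015 -1.    ] [-0.45 -0.83  1.33] 0.0211
phi 21.4 r 0.0508 dz 0.0
hub 117 [0.1339 0.1367 0.1373 0.1376]
1 dx 0.37 dy -0.25
2 dx 0.38 dy -0.21
3 dx 0.36 dy -0.25
4 dx 0.34 dy -0.27
5 dx 0.32 dy -0.3
6 dx 0.28 dy -0.33
```

Call:
play_rows([
  {"hand": 0,"dx": 0.39,"dy": -0.2,"dz": 0,"ax": 0,"ay": 0,"az": 0},
  {"hand": 0,"dx": 0.38,"dy": -0.22,"dz": 0,"ax": 0,"ay": 0,"az": 0},
  {"hand": 0,"dx": 0.36,"dy": -0.25,"dz": 0,"ax": 0,"ay": 0,"az": 0},
  {"hand": 0,"dx": 0.34,"dy": -0.27,"dz": 0,"ax": 0,"ay": 0,"az": 0},
])

```text
t: 9.5
ee_pos: [0.5672, -0.1516, 0.1389]
eef_rot: [[0.0, 1.0, 0.004], [1.0, -0.0, -0.002], [-0.002, 0.004, -1.0]]
ft_force: [-0.3, -2.4, -0.5]
gripper_width: 0.0211
```

```bash
python3 - <<'E'
from h import *
f,W,s=look("s14"); plan(5,6,s)
E
```

```text
9.55 [ 0.5668 -0.1512  0.1389] [ 0.0037 -0.0018 -1.    ] [ 0.24 -1.44 -0.13] 0.0208
phi 42.7 r 0.0509 dz 0.2
hub 119 [0.1347 0.137  0.138  0.1383]
1 dx 0.24 dy -0.38
2 dx 0.28 dy -0.33
3 dx 0.25 dy -0.36
4 dx 0.22 dy -0.38
5 dx 0.18 dy -0.4
6 dx 0.15 dy -0.41
```

Call:
play_rows([
  {"hand": 0,"dx": 0.28,"dy": -0.32,"dz": 0,"ax": 0,"ay": 0,"az": 0},
  {"hand": 0,"dx": 0.28,"dy": -0.33,"dz": 0,"ax": 0,"ay": 0,"az": 0},
  {"hand": 0,"dx": 0.25,"dy": -0.36,"dz": 0,"ax": 0,"ay": 0,"az": 0},
])

```text
t: 9.85
ee_pos: [0.5558, -0.1422, 0.1386]
eef_rot: [[0.0, 1.0, 0.003], [1.0, -0.0, -0.001], [-0.001, 0.003, -1.0]]
ft_force: [0.3, 0.7, -0.9]
gripper_width: 0.0211
```

```bash
python3 - <<'E'
from h import *
f,W,s=look("s15"); plan(5,6,s)
E
```

```text
9.9 [ 0.5553 -0.1419  0.1386] [ 0.0029 -0.0012 -1.    ] [-0.6  -1.24 -0.11] 0.0211
phi 59.3 r 0.051 dz -0.1
hub 89 [0.1263 0.1281 0.1287 0.1289]
1 dx 0.12 dy -0.43
2 dx 0.18 dy -0.4
3 dx 0.13 dy -0.42
4 dx 0.1 dy -0.42
5 dx 0.06 dy -0.43
6 dx 0.03 dy -0.44
```

The hub fell about 9.4 mm between phi 43° and 59°, which is the drop. I'll make a small extra backward step to confirm it is complete, because past the thread start the bolt should climb.

Call:
play_rows([
  {"hand": 0,"dx": 0.17,"dy": -0.4,"dz": 0,"ax": 0,"ay": 0,"az": 0},
  {"hand": 0,"dx": 0.16,"dy": -0.41,"dz": 0,"ax": 0,"ay": 0,"az": 0},
  {"hand": 0,"dx": 0,"dy": 0,"dz": 0,"ax": 0,"ay": 0,"az": 0},
])

```text
t: 10.2
ee_pos: [0.547, -0.1381, 0.1389]
eef_rot: [[0.0, 1.0, 0.005], [1.0, -0.0, -0.001], [-0.001, 0.005, -1.0]]
ft_force: [-0.1, 0.1, -0.5]
gripper_width: 0.0211
```

```bash
python3 - <<'E'
from h import *
f,W,s=look("s16"); look("s16b");
from scipy.optimize import least_squares
P=np.array([[.4834,-.2053],[.5006,-.2268],[.5319,-.2356],[.5502,-.2310],[.5658,-.2201],[.5761,-.2042],[.5799,-.1858],[.5766,-.1672],[.5668,-.1512],[.5553,-.1419],s["ee_pos"][:2]])
r=least_squares(lambda c:np.hypot(*(P-c[:2]).T)-c[2],[*C,.05]);print(r.x.round(4),r.fun.round(4))
plan(-5,12,s)
def hub(n):
    q=world(dict(np.load(n+".npz")))[195:280,280:350].reshape(-1,3); k=(np.hypot(q[:,0]-.5285,q[:,1]+.185)<.009)&(q[:,2]>.11)&(q[:,2]<.15); z=q[k,2]; z=z[z>np.percentile(z,90)-.003]; return np.median(z).round(4)
print([hub(f"s{i}") for i in(5,6,8,9,10,11,12,13,14,15,16)])
E
```

```text
10.25 [ 0.5472 -0.1381  0.1389] [ 0.0045 -0.001  -1.    ] [-0.55  0.04  0.4 ] 0.0209
phi 69.4 r 0.0508 dz 0.2
hub 83 [0.1269 0.1285 0.129  0.1291]
10.3 [ 0.5473 -0.1382  0.1389] [ 0.0044 -0.001  -1.    ] [0.05 0.37 0.46] 0.0211
phi 69.3 r 0.0508 dz 0.2
hub 89 [0.1266 0.1285 0.1291 0.1293]
[ 0.5295 -0.1852  0.0504] [-0.0001  0.0002  0.     -0.0001 -0.     -0.0001  0.      0.0001  0.0001
  0.     -0.0001]
1 dx -0.25 dy 0.37
2 dx -0.2 dy 0.39
3 dx -0.24 dy 0.36
4 dx -0.27 dy 0.35
5 dx -0.3 dy 0.32
6 dx -0.32 dy 0.29
7 dx -0.35 dy 0.26
8 dx -0.37 dy 0.23
9 dx -0.39 dy 0.2
10 dx -0.4 dy 0.16
11 dx -0.42 dy 0.13
12 dx -0.43 dy 0.09
[np.float64(0.1323), np.float64(0.1325), np.float64(0.134), np.float64(0.1347), np.float64(0.1352), np.float64(0.1357), np.float64(0.1365), np.float64(0.1369), np.float64(0.1376), np.float64(0.128), np.float64(0.1285)]
```

The drop is complete: the hub climbed again by about 0.4 mm at phi 69°. The thread start is at phi ≈ 51±8°, so I go forward to phi ≈ 51−360°.

```bash
sed -i 's/^C=np.array.*;/C=np.array([.5295,-.1852]);/; s/C+\.05\*/C+.0504*/' h.py; python3 - <<'E'
from h import *
plan(-8,12,readout.read_state())
E
```

```text
1 dx -0.28 dy 0.64
2 dx -0.38 dy 0.6
3 dx -0.46 dy 0.53
4 dx -0.53 dy 0.46
5 dx -0.58 dy 0.39
6 dx -0.64 dy 0.3
7 dx -0.67 dy 0.21
8 dx -0.7 dy 0.11
9 dx -0.7 dy 0.02
10 dx -0.7 dy -0.08
11 dx -0.68 dy -0.18
12 dx -0.65 dy -0.27
```

Call:
play_rows([
  {"hand": 0,"dx": -0.28,"dy": 0.64,"dz": 0,"ax": 0,"ay": 0,"az": 0},
  {"hand": 0,"dx": -0.38,"dy": 0.6,"dz": 0,"ax": 0,"ay": 0,"az": 0},
  {"hand": 0,"dx": -0.46,"dy": 0.53,"dz": 0,"ax": 0,"ay": 0,"az": 0},
  {"hand": 0,"dx": -0.53,"dy": 0.46,"dz": 0,"ax": 0,"ay": 0,"az": 0},
  {"hand": 0,"dx": -0.58,"dy": 0.39,"dz": 0,"ax": 0,"ay": 0,"az": 0},
  {"hand": 0,"dx": -0.64,"dy": 0.3,"dz": 0,"ax": 0,"ay": 0,"az": 0},
  {"hand": 0,"dx": -0.67,"dy": 0.21,"dz": 0,"ax": 0,"ay": 0,"az": 0},
  {"hand": 0,"dx": -0.7,"dy": 0.11,"dz": 0,"ax": 0,"ay": 0,"az": 0},
  {"hand": 0,"dx": -0.7,"dy": 0.02,"dz": 0,"ax": 0,"ay": 0,"az": 0},
])

```text
t: 11.2
ee_pos: [0.5805, -0.191, 0.1374]
eef_rot: [[0.0, 1.0, -0.003], [1.0, -0.0, 0.002], [0.002, -0.003, -1.0]]
ft_force: [-5.2, 1.7, -0.4]
gripper_width: 0.0211
```

```bash
python3 - <<'E'
from h import *
f,W,s=look("s17"); plan(-8,12,s)
E
```

```text
11.25 [ 0.5804 -0.192   0.1373] [-0.0032  0.0015 -1.    ] [-4.54 -0.64 -0.5 ] 0.0206
phi -7.6 r 0.0514 dz -1.4
hub 87 [0.1249 0.1265 0.127  0.1271]
1 dx -0.68 dy -0.24
2 dx -0.66 dy -0.23
3 dx -0.62 dy -0.33
4 dx -0.57 dy -0.41
5 dx -0.51 dy -0.48
6 dx -0.44 dy -0.56
7 dx -0.35 dy -0.6
8 dx -0.27 dy -0.65
9 dx -0.18 dy -0.68
10 dx -0.08 dy -0.7
11 dx 0.02 dy -0.7
12 dx 0.12 dy -0.7
```

Call:
play_rows([
  {"hand": 0,"dx": -0.68,"dy": -0.22,"dz": -0.1,"ax": 0,"ay": 0,"az": 0},
  {"hand": 0,"dx": -0.66,"dy": -0.25,"dz": 0,"ax": 0,"ay": 0,"az": 0},
  {"hand": 0,"dx": -0.62,"dy": -0.33,"dz": 0,"ax": 0,"ay": 0,"az": 0},
  {"hand": 0,"dx": -0.57,"dy": -0.41,"dz": 0,"ax": 0,"ay": 0,"az": 0},
  {"hand": 0,"dx": -0.51,"dy": -0.48,"dz": 0,"ax": 0,"ay": 0,"az": 0},
  {"hand": 0,"dx": -0.44,"dy": -0.56,"dz": 0,"ax": 0,"ay": 0,"az": 0},
  {"hand": 0,"dx": -0.35,"dy": -0.6,"dz": 0,"ax": 0,"ay": 0,"az": 0},
  {"hand": 0,"dx": -0.27,"dy": -0.65,"dz": 0,"ax": 0,"ay": 0,"az": 0},
  {"hand": 0,"dx": -0.18,"dy": -0.68,"dz": 0,"ax": 0,"ay": 0,"az": 0},
])

```text
t: 12.15
ee_pos: [0.5354, -0.2367, 0.1379]
eef_rot: [[0.002, 1.0, -0.003], [1.0, -0.002, 0.007], [0.007, -0.003, -1.0]]
ft_force: [0.5, 9.1, -1.1]
gripper_width: 0.0208
```

```bash
python3 - <<'E'
from h import *
f,W,s=look("s18"); plan(-8,12,s)
E
```

```text
12.2 [ 0.5345 -0.2368  0.1379] [-0.0036  0.0069 -1.    ] [-0.31  6.01 -1.1 ] 0.0212
phi -84.5 r 0.0518 dz -0.8
hub 90 [0.122  0.1242 0.1247 0.125 ]
1 dx 0.12 dy -0.72
2 dx 0.08 dy -0.7
3 dx 0.18 dy -0.68
4 dx 0.27 dy -0.65
5 dx 0.35 dy -0.6
6 dx 0.44 dy -0.55
7 dx 0.51 dy -0.49
8 dx 0.57 dy -0.41
9 dx 0.63 dy -0.32
10 dx 0.66 dy -0.24
11 dx 0.69 dy -0.14
12 dx 0.7 dy -0.04
```

Call:
play_rows([
  {"hand": 0,"dx": 0.08,"dy": -0.72,"dz": -0.05,"ax": -0.2,"ay": -0.4,"az": 0},
  {"hand": 0,"dx": 0.12,"dy": -0.7,"dz": 0,"ax": 0,"ay": 0,"az": 0},
  {"hand": 0,"dx": 0.2,"dy": -0.68,"dz": 0,"ax": 0,"ay": 0,"az": 0},
  {"hand": 0,"dx": 0.28,"dy": -0.64,"dz": 0,"ax": 0,"ay": 0,"az": 0},
  {"hand": 0,"dx": 0.37,"dy": -0.59,"dz": 0,"ax": 0,"ay": 0,"az": 0},
  {"hand": 0,"dx": 0.45,"dy": -0.53,"dz": 0,"ax": 0,"ay": 0,"az": 0},
  {"hand": 0,"dx": 0.52,"dy": -0.47,"dz": 0,"ax": 0,"ay": 0,"az": 0},
  {"hand": 0,"dx": 0.58,"dy": -0.39,"dz": 0,"ax": 0,"ay": 0,"az": 0},
  {"hand": 0,"dx": 0.63,"dy": -0.3,"dz": 0,"ax": 0,"ay": 0,"az": 0},
])

```text
t: 13.1
ee_pos: [0.483, -0.205, 0.1396]
eef_rot: [[0.003, 1.0, 0.008], [1.0, -0.003, -0.005], [-0.005, 0.008, -1.0]]
ft_force: [0.7, -1.5, 0.7]
gripper_width: 0.021
```

```bash
python3 - <<'E'
from h import *
f,W,s=look("s19"); plan(-8,12,s)
E
```

```text
13.15 [ 0.4826 -0.2041  0.1396] [ 0.0078 -0.0044 -1.    ] [ 0.83  0.91 -0.96] 0.0207
phi -158.1 r 0.0506 dz 0.9
hub 91 [0.1204 0.1223 0.1227 0.1229]
1 dx 0.68 dy -0.2
2 dx 0.69 dy -0.12
3 dx 0.7 dy -0.02
4 dx 0.7 dy 0.07
5 dx 0.68 dy 0.17
6 dx 0.65 dy 0.27
7 dx 0.61 dy 0.35
8 dx 0.56 dy 0.44
9 dx 0.48 dy 0.5
10 dx 0.42 dy 0.57
11 dx 0.32 dy 0.62
12 dx 0.24 dy 0.67
```

Call:
play_rows([
  {"hand": 0,"dx": 0.68,"dy": -0.2,"dz": 0.05,"ax": 0.3,"ay": 0.2,"az": 0},
  {"hand": 0,"dx": 0.69,"dy": -0.12,"dz": 0,"ax": 0,"ay": 0,"az": 0},
  {"hand": 0,"dx": 0.7,"dy": -0.01,"dz": 0,"ax": 0,"ay": 0,"az": 0},
  {"hand": 0,"dx": 0.7,"dy": 0.08,"dz": 0,"ax": 0,"ay": 0,"az": 0},
  {"hand": 0,"dx": 0.67,"dy": 0.19,"dz": 0,"ax": 0,"ay": 0,"az": 0},
  {"hand": 0,"dx": 0.64,"dy": 0.29,"dz": 0,"ax": 0,"ay": 0,"az": 0},
  {"hand": 0,"dx": 0.59,"dy": 0.38,"dz": 0,"ax": 0,"ay": 0,"az": 0},
  {"hand": 0,"dx": 0.53,"dy": 0.46,"dz": 0,"ax": 0,"ay": 0,"az": 0},
  {"hand": 0,"dx": 0.46,"dy": 0.53,"dz": 0,"ax": 0,"ay": 0,"az": 0},
])

```text
t: 14.05
ee_pos: [0.5002, -0.1432, 0.1392]
eef_rot: [[0.002, 1.0, 0.003], [1.0, -0.002, -0.002], [-0.002, 0.003, -1.0]]
ft_force: [1.1, -3.7, -0.8]
gripper_width: 0.0212
```

```bash
python3 - <<'E'
from h import *
f,W,s=look("s20"); plan(-6,12,s)
E
```

```text
14.1 [ 0.501  -0.1427  0.1392] [ 0.0032 -0.0022 -1.    ] [ 1.28 -1.5  -1.76] 0.0209
phi 123.9 r 0.0512 dz 0.5
hub 84 [0.1184 0.1203 0.1208 0.1209]
1 dx 0.21 dy 0.5
2 dx 0.22 dy 0.47
3 dx 0.17 dy 0.5
4 dx 0.12 dy 0.52
5 dx 0.06 dy 0.52
6 dx 0.01 dy 0.53
7 dx -0.05 dy 0.52
8 dx -0.1 dy 0.52
9 dx -0.15 dy 0.51
10 dx -0.21 dy 0.48
11 dx -0.26 dy 0.46
12 dx -0.3 dy 0.43
```

Call:
play_rows([
  {"hand": 0,"dx": 0.25,"dy": 0.46,"dz": 0,"ax": 0,"ay": 0,"az": 0},
  {"hand": 0,"dx": 0.22,"dy": 0.47,"dz": 0,"ax": 0,"ay": 0,"az": 0},
  {"hand": 0,"dx": 0.17,"dy": 0.5,"dz": 0,"ax": 0,"ay": 0,"az": 0},
  {"hand": 0,"dx": 0.12,"dy": 0.52,"dz": 0,"ax": 0,"ay": 0,"az": 0},
  {"hand": 0,"dx": 0.06,"dy": 0.52,"dz": 0,"ax": 0,"ay": 0,"az": 0},
  {"hand": 0,"dx": 0,"dy": 0.53,"dz": 0,"ax": 0,"ay": 0,"az": 0},
  {"hand": 0,"dx": -0.06,"dy": 0.52,"dz": 0,"ax": 0,"ay": 0,"az": 0},
  {"hand": 0,"dx": -0.12,"dy": 0.51,"dz": 0,"ax": 0,"ay": 0,"az": 0},
  {"hand": 0,"dx": -0.18,"dy": 0.49,"dz": 0,"ax": 0,"ay": 0,"az": 0},
  {"hand": 0,"dx": 0,"dy": 0,"dz": 0,"ax": 0,"ay": 0,"az": 0},
])

```text
t: 15.1
ee_pos: [0.5491, -0.1381, 0.1384]
eef_rot: [[0.002, 1.0, -0.001], [1.0, -0.002, -0.001], [-0.001, -0.001, -1.0]]
ft_force: [-0.3, -2.9, -0.7]
gripper_width: 0.0207
```

```bash
python3 - <<'E'
from h import *
f,W,s=look("s21"); plan(-4,6,s)
E
```

```text
15.15 [ 0.5488 -0.138   0.1384] [-0.001  -0.0014 -1.    ] [-0.44 -3.24 -1.81] 0.0213
phi 67.7 r 0.051 dz -0.3
hub 90 [0.1164 0.1185 0.1189 0.1192]
1 dx -0.2 dy 0.3
2 dx -0.17 dy 0.31
3 dx -0.19 dy 0.29
4 dx -0.2 dy 0.29
5 dx -0.23 dy 0.27
6 dx -0.25 dy 0.25
```

Call:
play_rows([
  {"hand": 0,"dx": -0.16,"dy": 0.32,"dz": 0,"ax": 0,"ay": 0,"az": 0},
  {"hand": 0,"dx": -0.17,"dy": 0.31,"dz": 0,"ax": 0,"ay": 0,"az": 0},
  {"hand": 0,"dx": -0.19,"dy": 0.29,"dz": 0,"ax": 0,"ay": 0,"az": 0},
  {"hand": 0,"dx": -0.2,"dy": 0.28,"dz": 0,"ax": 0,"ay": 0,"az": 0},
  {"hand": 0,"dx": 0,"dy": 0,"dz": 0,"ax": 0,"ay": 0,"az": 0},
  {"hand": 0,"dx": 0,"dy": 0,"dz": 0,"ax": 0,"ay": 0,"az": 0},
])

```text
t: 15.75
ee_pos: [0.561, -0.1453, 0.1381]
eef_rot: [[0.002, 1.0, -0.003], [1.0, -0.002, -0.0], [-0.0, -0.003, -1.0]]
ft_force: [-1.4, -2.5, -0.6]
gripper_width: 0.0208
```

```bash
python3 - <<'E'
from h import *
f,W,s=look("s22"); look("s23")
cv2.imwrite("pics/a22.png",cv2.resize(f["pixels"][130:330,210:410],None,fx=2.9,fy=2.9,interpolation=2)[:,:,::-1])
plan(-3,3,s)
E
```

```text
15.8 [ 0.5611 -0.1453  0.1382] [-2.5e-03 -2.0e-04 -1.0e+00] [-2.48 -1.52 -1.16] 0.0207
phi 51.6 r 0.0508 dz -0.5
hub 91 [0.1163 0.1182 0.1186 0.1188]
15.85 [ 0.561  -0.1453  0.1382] [-2.5e-03 -2.0e-04 -1.0e+00] [-1.16 -1.67 -1.61] 0.021
phi 51.7 r 0.0508 dz -0.5
hub 89 [0.1168 0.1181 0.1186 0.1188]
1 dx -0.2 dy 0.18
2 dx -0.18 dy 0.19
3 dx -0.19 dy 0.18
```

View pics/a22.png

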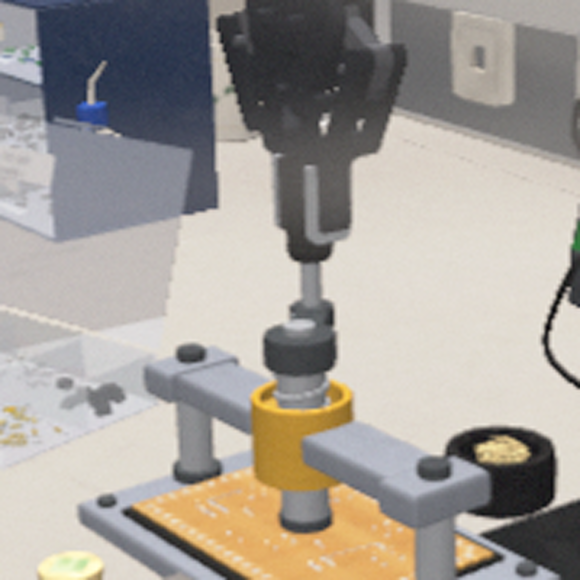

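The knob is still gripped at crop (310,235), with the pin extended below it. The hub, at (300,345), sits low over the collar. The tin and tip cleaner are in place.

```bash
python3 -c "
from cell import order; print(order.finish_job())"
```

```text
the job is handed in; nothing more can be done
None
```

I turned the bolt backward until it dropped, then forward one full turn. I handed the job in at about 15.9 s with the knob still gripped. `finish_job` gives no verdict.

- **Drop:** I turned the knob back about 200–215° before the hub fell, by 9.4 mm in the camera depth readings. A further 10° backward made it climb again slightly, so the drop was complete.
- **Forward turn:** I turned it forward to the estimated thread start minus 360°. That start is only known to within about 8° (roughly 0.2 mm of height). The hub top ended at 118.8 mm, about 10 mm below its estimated height at the thread start (128.5 mm).
- **Last picture:** The knob was held with its pin extended, and the flux tin and tip cleaner looked undisturbed. The transformer was outside that view, so I did not check it at the end.
- **Disagreements:**
  - The open fingertips measured about 30 mm higher in the camera than the stated tool geometry implies. I set the grip height by the camera.
  - The wrist force was too noisy to show the drop, so I detected it by camera alone.

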